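# Reload the spice tin lane through its one-way flap

## Task

Restock the spring-fed shelf tray: pick up the loose red-lidded tin, set it down on the tray's open end and push it in through the orange one-way flap, pressing the row of red tins back against the sprung pusher, until the flap has swung shut behind it. Then ease the row forward by hand, without letting it spring, until the tin leans on the closed flap, and let go. The tins are thin and dent and the flap is plastic, so keep all contact light and never force the pusher against its stop; leave the other goods standing where they are.

Things in the scene. Friction and masses are not known exactly. Their poses are not given: they have to be found in the camera images.
- red_tin: The loose spice tin to load: upright straight cylinder, 56 mm diameter, 90 mm tall, about 120 g, bare steel with a paper band and a red lid. Stands alone on the counter (two look-alikes with green and yellow lids stand near it, in any order). Origin at the centre of its underside. Pushed at the bottom, it rocks in the fingers unless it is held firmly.
- tray: White base deck of the spring-fed tray, fixed, 400 x 140 mm, 8 mm thick. Origin on its underside; +x is the way tins are pushed in, +y is left of that, z up. The lane insert (two clear dividers with flap, row of tins and pusher) is clipped onto it along x: its flap line lies within 8 mm of tray x = 0 and its middle within 10 mm of y = 0; where exactly is not measured, so feel for it.
- tray_mouth (a point): Point on the deck's surface (8 mm above the counter) before the lane, at tray x = -98 mm, y = 0: a tin centred here stands free. From the flap line the dividers begin at x = -95 mm, 92 mm apart, taper to x = -45 mm and then run 59 mm apart. Their tops and the flap's are 40 mm above the counter: fingers that hold the tin higher pass above them. Dividers are rigid, slick plastic.
- flap (a joint): Sprung one-way flap, orange, 38 mm long, 20 mm tall, hinged at the left divider. Angle in rad: 0 = shut across the lane (it cannot swing outward), up to 1.5 inward. A light spring shuts it (1 to 2 N at its edge). A tin pushed in swings it aside; it rides along the tin's left side and snaps shut behind it once the tin's centre is about 57 mm past the flap line. A tin let go before is thrown out.
- pusher (a joint): Black spring pusher behind the two red tins in the lane (same as red_tin, the first leaning on the flap). Travel in m: 0 as it stands, 0.056 with three tins at rest (the new tin's centre then 29.5 mm past the flap line), about 0.084 when the flap shuts behind the third; rigid stop at 0.088. It presses with 4 to 5 N; opening the flap against the row takes up to about 12 N.
- green_tin: Same tin with a green lid, a bystander. Origin at the centre of its underside.
- yellow_tin: Same tin with a yellow lid, a bystander. Origin at the centre of its underside.
- orange_jar: Bystander: jar of orange preserve, 68 mm diameter, 88 mm tall, dark lid. Origin at the centre of its underside.
- honey_jar: Bystander: amber honey jar, 68 mm diameter, 88 mm tall, brass lid. Origin at the centre of its underside.
- scoop: Bystander: steel spice scoop with a wooden handle, 145 mm long, lying on the counter. Origin on its underside near its middle.
Mind the look-alikes: they are no part of the job. Leave any purple look-alike of the red_tin alone.

How it is judged:
On the way, in this order (a step that is already met when the one before it is completed fails the run):
1. the red tin, standing on the tray floor, has pushed the flap inward and is in the doorway (value of joint flap above 0.5 rad and x of red_tin in the frame of tray between -0.03 and 0.06 m and z of red_tin in the frame of tray below 0.014 m and angle between red_tin's own z axis and vertical below 0.3 rad), for 0.1 s.
2. the tin is right inside and the flap has swung shut behind it (value of joint flap below 0.06 rad and x of red_tin in the frame of tray above 0.042 m), for 0.1 s.
At the end, for the whole second after the job is handed in: The red tin stands upright in the lane, first in the row, leaning on the inside of the shut flap (flap under 0.06 rad, tin centre 18 to 41 mm past the tray's origin and within 12.5 mm of its middle), with the sprung row of three behind it (pusher at 51 to 59 mm), all at rest (value of joint flap below 0.06 rad and x of red_tin in the frame of tray between 0.018 and 0.041 m and y of red_tin in the frame of tray between -0.0125 and 0.0125 m and z of red_tin in the frame of tray below 0.0105 m and angle between red_tin's own z axis and vertical below 0.06 rad and value of joint pusher between 0.051 and 0.059 m and linear speed of red_tin below 0.02 m/s); the robot touches nothing.
It fails at once if the red tin is forced against the opening flap with more than 20 N, against the shut flap from inside with more than 14 N, or against the clear dividers with more than 12 N (contact force between red_tin and flap above 20 N or (contact force between red_tin and flap above 14 N and value of joint flap below 0.1 rad and x of red_tin in the frame of tray above 0.01 m) or contact force between red_tin and lane_c0 above 12 N or contact force between red_tin and lane_c1 above 12 N or contact force between red_tin and lane_c2 above 12 N or contact force between red_tin and lane_c3 above 12 N or contact force between red_tin and lane_c7 above 12 N).
It fails at once if the red tin is set down on the tray harder than 40 N (contact force between red_tin and tray above 40 N).
It fails at once if the row of tins is squeezed with more than 20 N (pusher forced against its stop) (contact force between red_row1 and pusher above 20 N).
It fails at once if inside the lane the tin is let go more than 3 mm short of the flap, so that the row springs forward (contact force between red_tin and the fingers below 0.05 N and x of red_tin in the frame of tray above 0 m and z of red_tin in the frame of tray below 0.014 m and value of joint pusher above 0.0585 m).
It fails at once if another tin, a jar or the scoop is shifted by more than 20 mm or tipped (distance of any of green_tin, yellow_tin, orange_jar, honey_jar, scoop from where it was at the start of the episode above 0.02 m or angle between any of green_tin, yellow_tin, orange_jar, honey_jar's own z axis and vertical above 0.3 rad).
It also fails if it takes over 72 s, if anything falls off the work surface, if the arm or the gripper's body presses on something with over 40 N, if the wrist force passes 120 N, or if a joint passes its speed limit or range.

## Robot

A 7-joint arm with a two-finger parallel gripper is mounted at the origin on the work surface. World frame = base frame: x ahead of the robot, y to its left, z up, the work surface at z = 0. Lengths are in m, angles in rad, forces in N, time in s.
With the tool pointing down it reaches from about 0.4 to 0.85 m from the base axis. Payload 10.4 kg.
Tool frame: the origin (TCP) lies at the centre of the arm's flange, where the gripper is bolted on; the fingertips stand manip.tip_reach ahead of it and the grasp point (between the pads) lies 155 mm ahead of it (manip.tip_reach is the distance from the TCP to the fingertips, in m); z points along the fingers, y is the line along which they close (so a half turn about z gives the same grasp; the last joint's range is limited). The gripper opens to 85 mm and grips with 20 to 120 N. Pads are 22 mm wide; open, the fingers measure 114 mm over their backs; the gripper's body (76 mm by 85 mm) begins 54 mm behind the grasp point. The pads swing forward as they close: fully open they stand 13 mm farther back than shut.
Start: joints at [-1.135, 0.332, -0.065, 1.46, 0.022, 1.35, -0.088], TCP at [0.277, 0.56, 0.405] pointing down, gripper open.
Joint ranges: [-2.6, 2.6], [-0.5, 2.12], [-1.47, 1.34], [0.16, 2.42], [-1.27, 4.41], [0.06, 2.06], [-2.6, 2.6]. Speed limits (rad/s): [2.22, 2.22, 2.79, 2.79, 3.14, 3.14, 3.14].

## Interface

Orientations are given as a rotation vector (axis times angle).
In Python, from cell import observe, cams, ticket, manip gives the robot as it stands. The module is installed in compiled form; this text tells all that it offers.
- The arm moves only by the tool carry_out, never from a script. Its argument "plan" is a list of rows, each an object of numbers: "fingers": the opening, from 0 (shut) to 1 (fully open); "tx", "ty", "tz": the shift along the tool's x, y, z in mm; "wx", "wy", "wz": the turn, a rotation vector about the tool's x, y, z in rad. In form: [{"fingers": .., "tx": .., "ty": .., "tz": .., "wx": .., "wy": .., "wz": ..}, ...]. A call has 1 to 20 rows; each row shifts and turns the commanded pose from where the row before left it, along the tool's axes as they then stand; what a row does not reach is not made up. A row lasts 1/8 s, in which the tool goes at most 62.5 mm and 10.7 degrees, less where a joint would pass 70% of its speed; a pose out of reach is approached as far as the arm can. A call with a gripper value outside its range is refused whole. The fingers move at their own pace and stop on an object; "grip_force" is the grip in N (left out, the last holds). Time passes only in rows, so rows that do not move let the fingers close. It gives the time, the measured TCP pose, the force, the opening and the grip force at its end, in the units of the state.
- observe(): the state, without advancing time (a new reading comes with each control period).
- cams.snapshot(name): name is "side" or "top" or "wrist"; returns (picture, depth): 400x640x3 uint8, red, green, blue; 400x640 float32, m along the optical axis (not along the pixel's ray), 0 where there is no reading.
- cams.calibration(name): a dict with "fx", "fy", "cx", "cy" (pixels), "distortion" ([k1, k2, p1, p2, k3] as OpenCV has them; the pictures are not rectified), "rvec" (rotation vector, rad) and "tvec" (3), from world to camera coordinates, as OpenCV has them. Camera axes: x right, y down, z forward; pixel columns grow to the right and rows downward; lengths in m; the calibration is good to about 2 mm. A picture is of the moment at which its call begins: read the wrist's pose just before it. calibration takes no time and is no camera call; for the wrist camera it gives the pose at the moment of the call.
- ticket.hand_in(): hands the job in; it is judged then, once.
The state is a dict: "t": time; "qpos": joint angles; "joint_velocities": joint speeds; "joint_torque": joint torques, N m; "tcp_pos": TCP position; "tool_rot": TCP orientation; "force": force on the tool from outside, world axes, zero at the start; "torque": the same for the moment, N m; "width": opening from 0.0 (shut) to 1.0 (fully open); "grasp_force": force on a finger pad.
Only numpy, scipy, OpenCV 4.12 (cv2) and the standard library are available. Lean on these libraries where they do the work, as an engineer would, in place of code of your own. Each camera call takes 0.05 s, during which the arm holds its last target. There are 200 camera calls.

## Working session

There is one attempt and no reset: what is moved stays moved. The work goes in short steps, Python scripts to look and compute and a tool call to move; the robot and the scene stay as the last step left them, time stands still between calls to the robot, and variables do not carry over. Pictures are saved under pics/ and viewed, at most 10 in all, crops included, and the job is handed in when it is done.

Besides the shell and the picture viewer there is one more tool, called after "Emit:" as name([rows], argument=value, ...), one row to a line, values as JSON. carry_out: Moves the arm, as the interface text tells. Its arguments: {"type":"object","properties":{"plan":{"type":"array","items":{"type":"object","properties":{"fingers":{"type":"number"},"tx":{"type":"number"},"ty":{"type":"number"},"tz":{"type":"number"},"wx":{"type":"number"},"wy":{"type":"number"},"wz":{"type":"number"}}}},"grip_force":{"type":"number"}},"required":["plan"]}

```bash
mkdir -p pics; python3 - <<'E'
from cell import observe,cams,manip
import cv2,numpy as np
s=observe();print({k:np.round(v,3).tolist() for k,v in s.items()},manip.tip_reach)
for n in("top","side"):
    p,d=cams.snapshot(n);cv2.imwrite(f"pics/{n}0.png",p[:,:,::-1]);np.savez(f"{n}0.npz",p=p,d=d)
    print(n,cams.calibration(n))
E
```

```text
{'t': 0.0, 'qpos': [-1.135, 0.333, -0.065, 1.461, 0.022, 1.35, -0.088], 'joint_velocities': [-0.0, 0.001, -0.0, 0.001, -0.0, 0.002, -0.0], 'joint_torque': [0.0, -62.546, 0.049, -39.16, 0.016, 0.01, -0.0], 'tcp_pos': [0.277, 0.56, 0.404], 'tool_rot': [-0.714, -3.059, 0.002], 'force': [0.419, 0.389, -0.228], 'torque': [0.029, -0.025, 0.01], 'grasp_force': 0.0, 'width': 0.998} 0.1734
top {'fx': 389.22867147389326, 'fy': 389.22867147389326, 'cx': 320.47498970268134, 'cy': 198.34969956883486, 'distortion': array([-0.03922257,  0.        ,  0.        ,  0.        ,  0.        ]), 'rvec': array([ 2.16041848, -2.20273204,  0.06305255]), 'tvec': array([0.05034582, 0.56985742, 1.11408752])}
side {'fx': 440.64703353957725, 'fy': 440.64703353957725, 'cx': 316.9467080849886, 'cy': 197.11324201416483, 'distortion': array([-0.1132897,  0.       ,  0.       ,  0.       ,  0.       ]), 'rvec': array([ 2.07572679, -0.52539337,  0.2895888 ]), 'tvec': array([-0.46847533,  0.18687549,  0.84739731])}
```

View pics/top0.png

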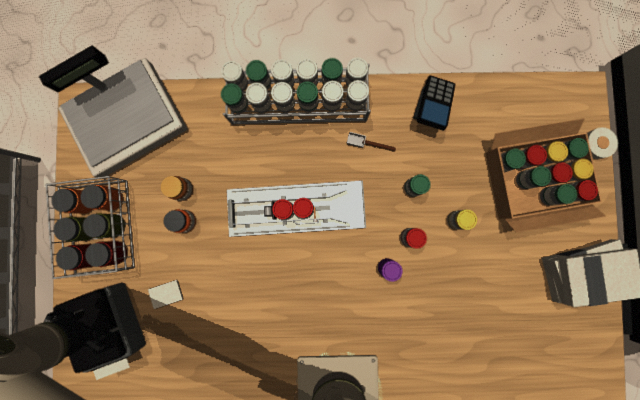

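View pics/side0.png

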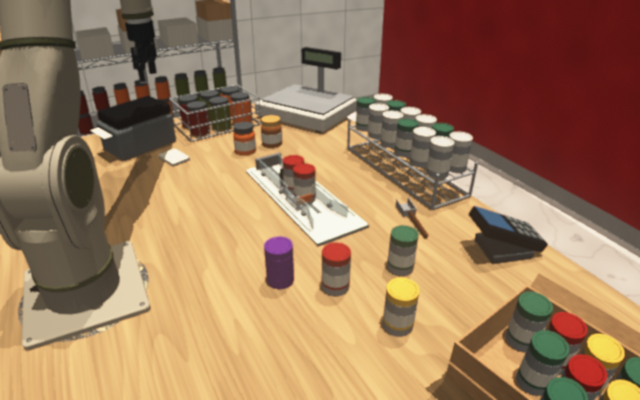

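Top view: tray spans (228,185)–(365,236) with its mouth at the right end. The row's lids are at (283,209) and (304,209), the loose red tin at (415,238), green (418,186), yellow (466,220) and purple (391,270). The side view agrees.

```bash
cat >h.py <<'E'
import cv2,numpy as np
def ray(c,uv,z):
    K=np.array([[c['fx'],0,c['cx']],[0,c['fy'],c['cy']],[0,0,1]])
    n=cv2.undistortPoints(np.float64(uv).reshape(-1,1,2),K,np.array(c['distortion'])).reshape(-1,2)
    R=cv2.Rodrigues(np.array(c['rvec']))[0];o=-R.T@c['tvec']
    d=np.c_[n,np.ones(len(n))]@R
    return o+d*((z-o[2])/d[:,2])[:,None]
def blobs(p,lo,hi,amin=40):
    h=cv2.cvtColor(p,cv2.COLOR_RGB2HSV)
    if lo[0]>hi[0]: m=cv2.inRange(h,lo,(180,)+hi[1:])|cv2.inRange(h,(0,)+lo[1:],hi)
    else: m=cv2.inRange(h,lo,hi)
    cs=cv2.findContours(m,cv2.RETR_EXTERNAL,cv2.CHAIN_APPROX_NONE)[0]
    return [c for c in cs if cv2.contourArea(c)>amin]
E
python3 - <<'E'
from h import *
from cell import cams
c=cams.calibration("top");z=np.load("top0.npz");p=z['p']
for nm,lo,hi in(("red",(172,120,70),(6,255,255)),("green",(70,80,40),(90,255,255)),("yel",(20,150,120),(32,255,255)),("pur",(130,80,60),(155,255,255))):
    for b in blobs(p,lo,hi):
        (u,v),r=cv2.minEnclosingCircle(b)
        if 260<u<490 and 160<v<300: print(nm,round(u),round(v),round(r,1),cv2.contourArea(b),ray(c,[(u,v)],.09).round(4)[0])
m=cv2.inRange(cv2.cvtColor(p,cv2.COLOR_RGB2HSV),(0,0,150),(180,60,255));m[:170]=0;m[250:]=0;m[:,:215]=0;m[:,380:]=0
pts=np.argwhere(m)[:,::-1]
hull=cv2.convexHull(pts.astype(np.int32))
W=ray(c,hull.reshape(-1,2).astype(float),.008)[:,:2]
r=cv2.minAreaRect((W*1000).astype(np.float32));print(r,cv2.boxPoints(r).round(1).tolist())
E
```

```text
red 416 238 10.2 298.0 [ 0.4536 -0.2184  0.09  ]
red 292 208 20.3 610.5 [0.5424 0.1168 0.09  ]
yel 467 219 10.4 301.5 [ 0.5016 -0.3597  0.09  ]
pur 392 270 10.1 290.5 [ 0.3669 -0.1494  0.09  ]
((544.0121459960938, 113.62845611572266), (139.09368896484375, 401.9805908203125), 2.634765148162842) [[465.29998779296875, 311.20001220703125], [483.79998779296875, -90.30000305175781], [622.7000122070312, -84.0], [604.2000122070312, 317.6000061035156]]
```

Emit:
carry_out([
  {"wz":0.178},
  {"wz":0.178},
  {"wz":0.178},
  {"wz":0.178},
  {"wz":0.178},
  {"wz":0.178},
  {"tx":-20,"ty":20},
  {"tx":-40,"ty":25},
  {"tx":-40,"ty":25},
  {"tx":-40,"ty":25},
  {"tx":-40,"ty":25},
  {"tx":-40,"ty":25},
  {"tx":-40,"ty":25},
  {"tx":-40,"ty":25},
  {"tx":-40,"ty":25},
  {"tx":-40,"ty":15},
  {"tx":-40,"ty":10},
  {"tx":-40},
  {"tx":-30},
  {"tx":-22},
], grip_force=60)

```text
validation failed for argument at $.pl...
```

```bash
python3 - <<'E'
from h import *
from cell import cams,observe
import pickle
s=observe();print(s['t'],s['tcp_pos'],s['tool_rot'],s['force'])
c=cams.calibration("wrist");p,d=cams.snapshot("wrist");pickle.dump((p,d,c,s),open("w1.pkl","wb"))
cv2.imwrite("pics/w1.png",p[:,:,::-1])
E
```

```text
0.1 [0.27673434 0.56027279 0.40399019] [-7.14279530e-01 -3.05908976e+00  2.00724679e-03] [0.2546797  0.06547506 0.3968623 ]
```

View pics/w1.png

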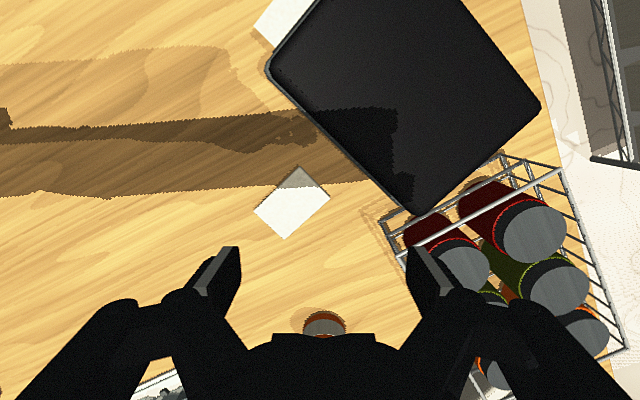

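The move was refused, so this picture only shows the start view (black bin, jar basket, fingers at the bottom). I'll resend it with every field filled in.

Emit:
carry_out([
  {"fingers":1,"tx":0,"ty":0,"tz":0,"wx":0,"wy":0,"wz":0.178},
  {"fingers":1,"tx":0,"ty":0,"tz":0,"wx":0,"wy":0,"wz":0.178},
  {"fingers":1,"tx":0,"ty":0,"tz":0,"wx":0,"wy":0,"wz":0.178},
  {"fingers":1,"tx":0,"ty":0,"tz":0,"wx":0,"wy":0,"wz":0.178},
  {"fingers":1,"tx":0,"ty":0,"tz":0,"wx":0,"wy":0,"wz":0.178},
  {"fingers":1,"tx":0,"ty":0,"tz":0,"wx":0,"wy":0,"wz":0.178},
  {"fingers":1,"tx":-20,"ty":20,"tz":0,"wx":0,"wy":0,"wz":0},
  {"fingers":1,"tx":-40,"ty":25,"tz":0,"wx":0,"wy":0,"wz":0},
  {"fingers":1,"tx":-40,"ty":25,"tz":0,"wx":0,"wy":0,"wz":0},
  {"fingers":1,"tx":-40,"ty":25,"tz":0,"wx":0,"wy":0,"wz":0},
  {"fingers":1,"tx":-40,"ty":25,"tz":0,"wx":0,"wy":0,"wz":0},
  {"fingers":1,"tx":-40,"ty":25,"tz":0,"wx":0,"wy":0,"wz":0},
  {"fingers":1,"tx":-40,"ty":25,"tz":0,"wx":0,"wy":0,"wz":0},
  {"fingers":1,"tx":-40,"ty":25,"tz":0,"wx":0,"wy":0,"wz":0},
  {"fingers":1,"tx":-40,"ty":25,"tz":0,"wx":0,"wy":0,"wz":0},
  {"fingers":1,"tx":-40,"ty":15,"tz":0,"wx":0,"wy":0,"wz":0},
  {"fingers":1,"tx":-40,"ty":10,"tz":0,"wx":0,"wy":0,"wz":0},
  {"fingers":1,"tx":-40,"ty":0,"tz":0,"wx":0,"wy":0,"wz":0},
  {"fingers":1,"tx":-40,"ty":0,"tz":0,"wx":0,"wy":0,"wz":0},
  {"fingers":1,"tx":0,"ty":0,"tz":0,"wx":0,"wy":0,"wz":0},
], grip_force=60)

```text
t: 2.65
tcp_pos: [0.5436, 0.068, 0.4048]
tool_rot: [2.178, 2.263, -0.001]
force: [-0.5, 0.8, -0.0]
width: 1.002
grasp_force: 0.0
```

```bash
python3 - <<'E'
from h import *
from cell import cams,observe
import pickle
s=observe();print(s['t'],s['tcp_pos'],s['tool_rot'],s['force'])
c=cams.calibration("wrist");p,d=cams.snapshot("wrist");pickle.dump((p,d,c,s),open("w1.pkl","wb"))
cv2.imwrite("pics/w2.png",p[:,:,::-1])
K=np.array([[c['fx'],0,c['cx']],[0,c['fy'],c['cy']],[0,0,1]])
for P in([.454,-.218,.09],[.544,.06,.008],[.549,-.038,.008],[.54,.089,.098]):
    print(P,cv2.projectPoints(np.float64([P]),np.array(c['rvec']),np.array(c['tvec']),K,np.array(c['distortion']))[0].ravel())
E
```

```text
2.65 [0.54363503 0.06795068 0.40478611] [ 2.17797558e+00  2.26321038e+00 -6.99597135e-04] [-0.5081047   0.83451813 -0.02530439]
[0.454, -0.218, 0.09] [247.8390381  389.64525004]
[0.544, 0.06, 0.008] [323.1701081  175.00279401]
[0.549, -0.038, 0.008] [324.02555834 242.29569853]
[0.54, 0.089, 0.098] [320.33213692 166.41619357]
```

View pics/w2.png

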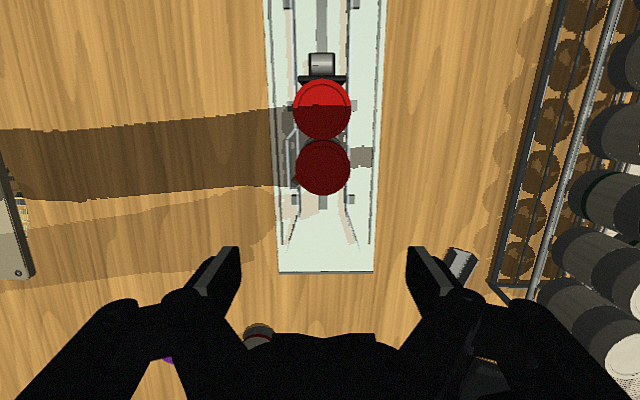

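The wrist picture shows the tray from above. The row's lids are at (322,167) and (322,109), the mouth end of the deck at row 270, and the dividers taper from about (285,245) and (358,245). The lane looks straight in the image.

```bash
python3 - <<'E'
from h import *
import pickle
p,d,c,s=pickle.load(open("w1.pkl","rb"))
from scipy.spatial.transform import Rotation as R
r=R.from_rotvec(s['tool_rot']).as_matrix();print(r.round(4))
h=cv2.cvtColor(p,cv2.COLOR_RGB2HSV)
m=(cv2.inRange(h,(172,150,50),(180,255,255))|cv2.inRange(h,(0,150,50),(4,255,255)));m[:70]=0;m[210:]=0;m[:,:280]=0;m[:,365:]=0
for lo,hi in((70,138),(139,200)):
    q=np.zeros_like(m);q[lo:hi]=m[lo:hi]
    ys,xs=np.nonzero(q);(u,v),rad=cv2.minEnclosingCircle(np.c_[xs,ys].astype(np.float32));print(u,v,rad,ray(c,[(u,v)],.098).round(4),d[int(v),int(u)])
# deck edges
w=cv2.inRange(h,(0,0,140),(180,70,255))
L=[];Rr=[]
for y in range(10,262,4):
    x=np.nonzero(w[y,250:395])[0]+250
    if len(x)>5: L.append((x[0],y));Rr.append((x[-1],y))
for E in(L,Rr):
    W=ray(c,E,.008)[:,:2]
    k=np.ones(len(W),bool)
    for _ in range(5):
        f=np.polyfit(W[k,1],W[k,0],1);k=abs(np.polyval(f,W[:,1])-W[:,0])<.002
    print(f,k.sum(),np.polyval(f,[-.087,.06,.3]).round(4))
print(ray(c,[(290,271),(365,271)],.008).round(4))
E
```

```text
[[-3.840e-02  9.993e-01  1.000e-04]
 [ 9.993e-01  3.840e-02 -8.000e-04]
 [-8.000e-04  1.000e-04 -1.000e+00]]
321.6209716796875 108.47552490234375 30.710487365722656 [[0.5393 0.1437 0.098 ]] 0.26415044
322.1153259277344 166.6020965576172 28.07219123840332 [[0.5418 0.0889 0.098 ]] 0.28162315
[-0.02852338  0.48841465] 2 [0.4909 0.4867 0.4799]
[-0.04498416  0.61854272] 63 [0.6225 0.6158 0.605 ]
[[ 0.5007 -0.0865  0.008 ]
 [ 0.6112 -0.0823  0.008 ]]
```

Emit:
carry_out([
  {"fingers":1,"tx":-20,"ty":-8,"tz":0,"wx":0,"wy":0,"wz":-0.0065},
  {"fingers":1,"tx":-32,"ty":-12,"tz":0,"wx":0,"wy":0,"wz":0},
  {"fingers":1,"tx":-32,"ty":-12,"tz":0,"wx":0,"wy":0,"wz":0},
  {"fingers":1,"tx":-32,"ty":-12,"tz":0,"wx":0,"wy":0,"wz":0},
  {"fingers":1,"tx":-32,"ty":-12,"tz":0,"wx":0,"wy":0,"wz":0},
  {"fingers":1,"tx":-32,"ty":-12,"tz":20,"wx":0,"wy":0,"wz":0},
  {"fingers":1,"tx":-32,"ty":-12,"tz":20,"wx":0,"wy":0,"wz":0},
  {"fingers":1,"tx":-32,"ty":-12,"tz":20,"wx":0,"wy":0,"wz":0},
  {"fingers":1,"tx":-32,"ty":-10,"tz":20,"wx":0,"wy":0,"wz":0},
  {"fingers":1,"tx":-6,"ty":-1,"tz":15,"wx":0,"wy":0,"wz":0},
  {"fingers":1,"tx":0,"ty":0,"tz":0,"wx":0,"wy":0,"wz":0},
  {"fingers":1,"tx":0,"ty":0,"tz":0,"wx":0,"wy":0,"wz":0},
], grip_force=60)

```text
t: 4.2
tcp_pos: [0.4554, -0.2141, 0.3102]
tool_rot: [2.162, 2.279, 0.001]
force: [0.3, -0.7, 0.4]
width: 1.001
grasp_force: 0.0
```

```bash
python3 - <<'E'
from h import *
from cell import cams,observe
import pickle
s=observe();print(s['t'],s['tcp_pos'],s['tool_rot'],s['force'])
c=cams.calibration("wrist");p,d=cams.snapshot("wrist");pickle.dump((p,d,c,s),open("w2.pkl","wb"))
cv2.imwrite("pics/w3.png",p[:,:,::-1])
for b in blobs(p,(172,120,50),(4,255,255),800):
    (u,v),r=cv2.minEnclosingCircle(b);print(u,v,r,cv2.contourArea(b),ray(c,[(u,v)],.09))
E
```

```text
4.2 [ 0.45539085 -0.21409639  0.31018635] [2.16231235e+00 2.27872491e+00 9.12481361e-04] [ 0.25373309 -0.69269555  0.44773476]
319.81988525390625 222.41940307617188 38.02756118774414 4200.5 [[ 0.45312188 -0.21672852  0.09      ]]
```

View pics/w3.png

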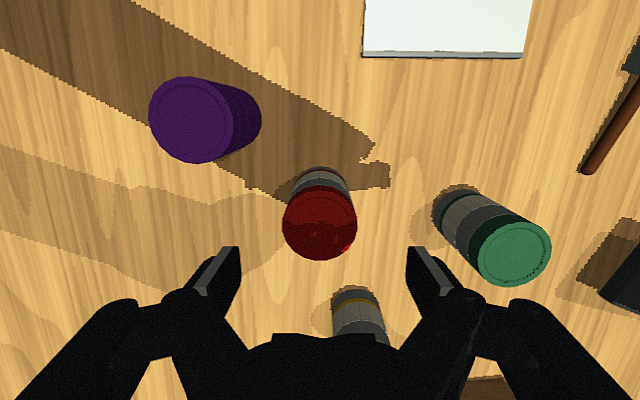

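Red tin is centred between the fingers at (320,222), 3 mm off. I'll correct, descend and grip.

Emit:
carry_out([
  {"fingers":1,"tx":-3,"ty":-2,"tz":16,"wx":0,"wy":0,"wz":0},
  {"fingers":1,"tx":0,"ty":0,"tz":20,"wx":0,"wy":0,"wz":0},
  {"fingers":1,"tx":0,"ty":0,"tz":20,"wx":0,"wy":0,"wz":0},
  {"fingers":1,"tx":0,"ty":0,"tz":20,"wx":0,"wy":0,"wz":0},
  {"fingers":1,"tx":0,"ty":0,"tz":14,"wx":0,"wy":0,"wz":0},
  {"fingers":1,"tx":0,"ty":0,"tz":6,"wx":0,"wy":0,"wz":0},
  {"fingers":1,"tx":0,"ty":0,"tz":0,"wx":0,"wy":0,"wz":0},
  {"fingers":0.72,"tx":0,"ty":0,"tz":0,"wx":0,"wy":0,"wz":0},
  {"fingers":0.68,"tx":0,"ty":0,"tz":0,"wx":0,"wy":0,"wz":0},
  {"fingers":0.64,"tx":0,"ty":0,"tz":0,"wx":0,"wy":0,"wz":0},
  {"fingers":0.5,"tx":0,"ty":0,"tz":0,"wx":0,"wy":0,"wz":0},
  {"fingers":0.3,"tx":0,"ty":0,"tz":0,"wx":0,"wy":0,"wz":0},
  {"fingers":0.3,"tx":0,"ty":0,"tz":0,"wx":0,"wy":0,"wz":0},
  {"fingers":0.3,"tx":0,"ty":0,"tz":0,"wx":0,"wy":0,"wz":0},
  {"fingers":0.3,"tx":0,"ty":0,"tz":0,"wx":0,"wy":0,"wz":0},
], grip_force=60)

```text
t: 6.12
tcp_pos: [0.4531, -0.2184, 0.2144]
tool_rot: [2.164, 2.276, 0.001]
force: [-2.0, 2.0, 7.0]
width: 0.643
grasp_force: 61.9
```

Emit:
carry_out([
  {"fingers":0.3,"tx":0,"ty":0,"tz":-10,"wx":0,"wy":0,"wz":0},
  {"fingers":0.3,"tx":0,"ty":0,"tz":-25,"wx":0,"wy":0,"wz":0},
  {"fingers":0.3,"tx":0,"ty":0,"tz":-25,"wx":0,"wy":0,"wz":0},
  {"fingers":0.3,"tx":12,"ty":0,"tz":0,"wx":0,"wy":0,"wz":0},
  {"fingers":0.3,"tx":25,"ty":10,"tz":0,"wx":0,"wy":0,"wz":0},
  {"fingers":0.3,"tx":30,"ty":15,"tz":0,"wx":0,"wy":0,"wz":0},
  {"fingers":0.3,"tx":30,"ty":20,"tz":0,"wx":0,"wy":0,"wz":0},
  {"fingers":0.3,"tx":30,"ty":20,"tz":0,"wx":0,"wy":0,"wz":0},
  {"fingers":0.3,"tx":30,"ty":20,"tz":0,"wx":0,"wy":0,"wz":0},
  {"fingers":0.3,"tx":12,"ty":12,"tz":0,"wx":0,"wy":0,"wz":0},
  {"fingers":0.3,"tx":5,"ty":5,"tz":0,"wx":0,"wy":0,"wz":0},
  {"fingers":0.3,"tx":0,"ty":0,"tz":0,"wx":0,"wy":0,"wz":0},
  {"fingers":0.3,"tx":0,"ty":0,"tz":0,"wx":0,"wy":0,"wz":0},
], grip_force=60)

```text
t: 7.75
tcp_pos: [0.5455, -0.0406, 0.2737]
tool_rot: [-2.167, -2.275, 0.001]
force: [0.3, 0.2, -2.4]
width: 0.642
grasp_force: 63.5
```

```bash
python3 - <<'E'
from h import *
from cell import cams,observe
import pickle
from scipy.spatial.transform import Rotation as R
s=observe();print(s['t'],s['tcp_pos'],s['force'],s['torque'],s['width']);r=R.from_rotvec(s['tool_rot']).as_matrix();print(r.round(4))
c=cams.calibration("wrist");p,d=cams.snapshot("wrist");pickle.dump((p,d,c,s),open("w3.pkl","wb"))
cv2.imwrite("pics/w4.png",p[:,:,::-1])
for b in blobs(p,(172,120,40),(4,255,255),800):
    (u,v),q=cv2.minEnclosingCircle(b);print(u,v,q,cv2.contourArea(b),ray(c,[(u,v)],.098),ray(c,[(u,v)],s['tcp_pos'][2]-.2144+.09))
E
```

```text
7.75 [ 0.54552865 -0.04059683  0.27365372] [ 0.31939604  0.20295272 -2.41695639] [-0.01103372  0.0140407   0.03019951] 0.6423035077315984
[[-4.870e-02  9.988e-01 -3.000e-04]
 [ 9.988e-01  4.870e-02 -2.000e-04]
 [-2.000e-04 -3.000e-04 -1.000e+00]]
322.57611083984375 299.9753112792969 68.6046371459961 11144.5 [[ 0.54667549 -0.07534351  0.098     ]] [[ 0.54487992 -0.0364279   0.14925372]]
329.5 1.5 59.519004821777344 5087.5 [[0.54222161 0.08030499 0.098     ]] [[0.54200361 0.06408961 0.14925372]]
```

View pics/w4.png

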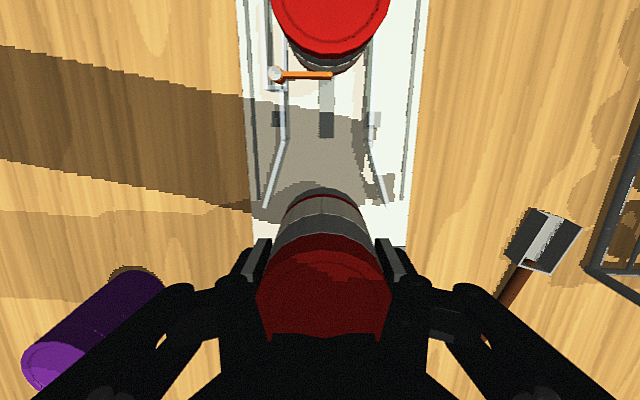

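Here the flap shows as the orange bar (278–331, row 75). The dividers taper from (265,207) and (386,203) to about (283,140) and (370,138).

```bash
python3 - <<'E'
from h import *
import pickle
p,d,c,s=pickle.load(open("w3.pkl","rb"))
for n,uv in (("flapL",(276,75)),("flapR",(331,75)),("L0",(265,207)),("R0",(386,203)),("L1",(283,140)),("R1",(370,138)),("L2",(287,95)),("R2",(371,85))):
    print(n,ray(c,[uv],.04).round(4)[0])
x=np.array([-.045,.999]);y=np.array([-.999,-.045])
for b in blobs(p,(8,180,120),(18,255,255),60):
    X,Y,w,h=cv2.boundingRect(b)
    if 60<Y<90 and 260<X<340: print('flap',X,Y,w,h,ray(c,[(X,Y+h/2),(X+w,Y+h/2)],.04).round(4))
cv2.imwrite("pics/w4c.png",cv2.resize(p[50:230,235:435,::-1],None,fx=4,fy=3.3,interpolation=cv2.INTER_CUBIC)[:600])
E
```

```text
flapL [0.5094 0.0548 0.04  ]
flapR [0.5458 0.0566 0.04  ]
L0 [ 0.501  -0.0383  0.04  ]
R0 [ 0.5924 -0.0306  0.04  ]
L1 [0.5143 0.0125 0.04  ]
R1 [0.5756 0.0169 0.04  ]
L2 [0.5168 0.0427 0.04  ]
R2 [0.5729 0.0517 0.04  ]
flap 281 71 52 7 [[0.5127 0.0553 0.04  ]
 [0.5471 0.057  0.04  ]]
```

View pics/w4c.png

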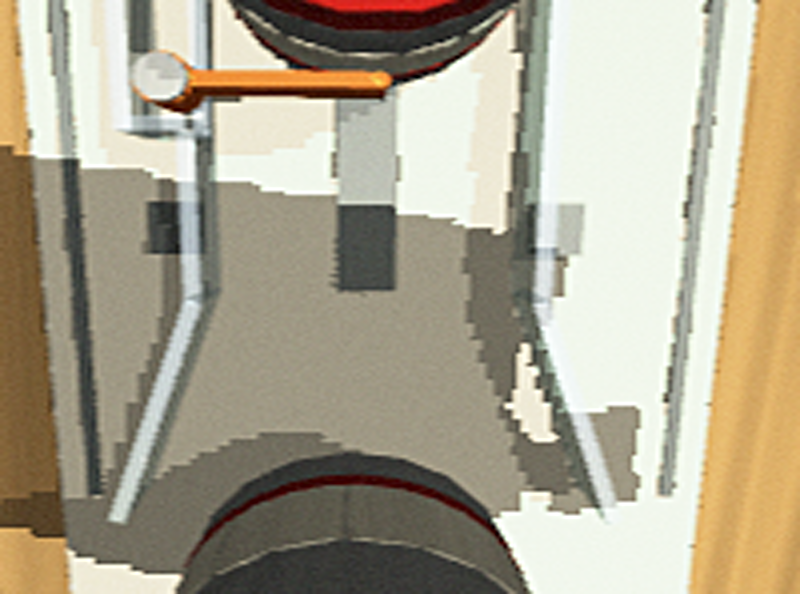

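Emit:
carry_out([
  {"fingers":0.3,"tx":0,"ty":2.4,"tz":10,"wx":0,"wy":0,"wz":0.0035},
  {"fingers":0.3,"tx":0,"ty":0,"tz":15,"wx":0,"wy":0,"wz":0},
  {"fingers":0.3,"tx":0,"ty":0,"tz":12,"wx":0,"wy":0,"wz":0},
  {"fingers":0.3,"tx":0,"ty":0,"tz":6,"wx":0,"wy":0,"wz":0},
  {"fingers":0.3,"tx":0,"ty":0,"tz":3,"wx":0,"wy":0,"wz":0},
  {"fingers":0.3,"tx":0,"ty":0,"tz":2,"wx":0,"wy":0,"wz":0},
  {"fingers":0.3,"tx":0,"ty":0,"tz":1.5,"wx":0,"wy":0,"wz":0},
  {"fingers":0.3,"tx":0,"ty":0,"tz":0,"wx":0,"wy":0,"wz":0},
  {"fingers":0.3,"tx":0,"ty":0,"tz":0,"wx":0,"wy":0,"wz":0},
], grip_force=80)

```text
t: 8.93
tcp_pos: [0.5485, -0.0392, 0.2244]
tool_rot: [2.168, 2.273, 0.001]
force: [-0.6, 1.1, -0.9]
width: 0.64
grasp_force: 84.3
```

```bash
python3 - <<'E'
from h import *
from cell import cams,observe
s=observe();print(s['t'],s['tcp_pos'],s['force'],s['torque'],s['tool_rot'])
p,d=cams.snapshot("side");cv2.imwrite("pics/s2.png",cv2.resize(p[130:290,220:420,::-1],None,fx=4,fy=3.7,interpolation=cv2.INTER_CUBIC))
E
```

```text
8.925 [ 0.54850713 -0.03916271  0.22438988] [-0.5872179   1.14564096 -0.929187  ] [ 0.02690036 -0.00115081 -0.01243679] [2.16846071e+00 2.27295178e+00 5.95427472e-04]
```

View pics/s2.png

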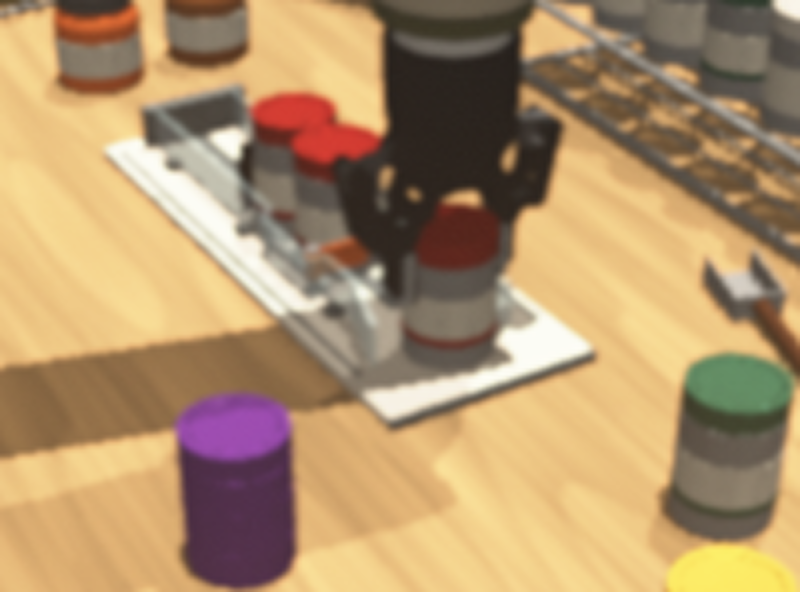

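Tin is upright at the mouth, bottom about 1–2 mm above the deck. Next I'll advance slowly and watch the side force.

Emit:
carry_out([
  {"fingers":0.3,"tx":4,"ty":-0.5,"tz":0.6,"wx":0,"wy":0,"wz":0},
  {"fingers":0.3,"tx":6,"ty":0,"tz":0,"wx":0,"wy":0,"wz":0},
  {"fingers":0.3,"tx":6,"ty":0,"tz":0,"wx":0,"wy":0,"wz":0},
  {"fingers":0.3,"tx":6,"ty":0,"tz":0,"wx":0,"wy":0,"wz":0},
  {"fingers":0.3,"tx":6,"ty":0,"tz":0,"wx":0,"wy":0,"wz":0},
  {"fingers":0.3,"tx":6,"ty":0,"tz":0,"wx":0,"wy":0,"wz":0},
  {"fingers":0.3,"tx":4,"ty":0,"tz":0,"wx":0,"wy":0,"wz":0},
  {"fingers":0.3,"tx":2,"ty":0,"tz":0,"wx":0,"wy":0,"wz":0},
  {"fingers":0.3,"tx":0,"ty":0,"tz":0,"wx":0,"wy":0,"wz":0},
  {"fingers":0.3,"tx":0,"ty":0,"tz":0,"wx":0,"wy":0,"wz":0},
], grip_force=80)

```text
t: 10.22
tcp_pos: [0.5461, 0.0005, 0.2236]
tool_rot: [2.169, 2.273, 0.0]
force: [0.4, -0.6, -1.7]
width: 0.639
grasp_force: 84.3
```

Emit:
carry_out([
  {"fingers":0.3,"tx":2,"ty":0,"tz":0,"wx":0,"wy":0,"wz":0},
  {"fingers":0.3,"tx":2,"ty":0,"tz":0,"wx":0,"wy":0,"wz":0},
  {"fingers":0.3,"tx":2,"ty":0,"tz":0,"wx":0,"wy":0,"wz":0},
  {"fingers":0.3,"tx":2,"ty":0,"tz":0,"wx":0,"wy":0,"wz":0},
  {"fingers":0.3,"tx":0,"ty":0,"tz":0,"wx":0,"wy":0,"wz":0},
  {"fingers":0.3,"tx":0,"ty":0,"tz":0,"wx":0,"wy":0,"wz":0},
])

```text
t: 10.98
tcp_pos: [0.5456, 0.0087, 0.2236]
tool_rot: [-2.169, -2.273, -0.0]
force: [0.5, 0.8, -1.4]
width: 0.642
grasp_force: 84.3
```

Emit:
carry_out([
  {"fingers":0.3,"tx":2,"ty":0,"tz":0,"wx":0,"wy":0,"wz":0},
  {"fingers":0.3,"tx":2,"ty":0,"tz":0,"wx":0,"wy":0,"wz":0},
  {"fingers":0.3,"tx":2,"ty":0,"tz":0,"wx":0,"wy":0,"wz":0},
  {"fingers":0.3,"tx":2,"ty":0,"tz":0,"wx":0,"wy":0,"wz":0},
  {"fingers":0.3,"tx":2,"ty":0,"tz":0,"wx":0,"wy":0,"wz":0},
  {"fingers":0.3,"tx":2,"ty":0,"tz":0,"wx":0,"wy":0,"wz":0},
  {"fingers":0.3,"tx":0,"ty":0,"tz":0,"wx":0,"wy":0,"wz":0},
  {"fingers":0.3,"tx":0,"ty":0,"tz":0,"wx":0,"wy":0,"wz":0},
])

```text
t: 11.98
tcp_pos: [0.5451, 0.0206, 0.2236]
tool_rot: [2.169, 2.273, 0.0]
force: [-0.1, 0.2, -1.4]
width: 0.646
grasp_force: 84.3
```

Emit:
carry_out([
  {"fingers":0.3,"tx":0,"ty":0.5,"tz":0,"wx":0,"wy":0,"wz":0},
  {"fingers":0.3,"tx":0,"ty":0.5,"tz":0,"wx":0,"wy":0,"wz":0},
  {"fingers":0.3,"tx":0,"ty":0,"tz":0,"wx":0,"wy":0,"wz":0},
  {"fingers":0.3,"tx":0,"ty":0,"tz":0,"wx":0,"wy":0,"wz":0},
])

```text
t: 12.48
tcp_pos: [0.5461, 0.0207, 0.2236]
tool_rot: [-2.169, -2.273, -0.0]
force: [-0.5, 0.7, -0.9]
width: 0.642
grasp_force: 84.3
```

Emit:
carry_out([
  {"fingers":0.3,"tx":0,"ty":-1,"tz":0,"wx":0,"wy":0,"wz":0},
  {"fingers":0.3,"tx":0,"ty":-1,"tz":0,"wx":0,"wy":0,"wz":0},
  {"fingers":0.3,"tx":0,"ty":0,"tz":0,"wx":0,"wy":0,"wz":0},
  {"fingers":0.3,"tx":0,"ty":0,"tz":0,"wx":0,"wy":0,"wz":0},
])

```text
t: 12.98
tcp_pos: [0.5441, 0.0207, 0.2236]
tool_rot: [-2.169, -2.273, -0.0]
force: [0.3, 0.0, -0.7]
width: 0.639
grasp_force: 84.3
```

Emit:
carry_out([
  {"fingers":0.3,"tx":0,"ty":1,"tz":0,"wx":0,"wy":0,"wz":0},
  {"fingers":0.3,"tx":1.5,"ty":0,"tz":0,"wx":0,"wy":0,"wz":0},
  {"fingers":0.3,"tx":1.5,"ty":0,"tz":0,"wx":0,"wy":0,"wz":0},
  {"fingers":0.3,"tx":1.5,"ty":0,"tz":0,"wx":0,"wy":0,"wz":0},
  {"fingers":0.3,"tx":1.5,"ty":0,"tz":0,"wx":0,"wy":0,"wz":0},
  {"fingers":0.3,"tx":1,"ty":0,"tz":0,"wx":0,"wy":0,"wz":0},
  {"fingers":0.3,"tx":1,"ty":0,"tz":0,"wx":0,"wy":0,"wz":0},
  {"fingers":0.3,"tx":1,"ty":0,"tz":0,"wx":0,"wy":0,"wz":0},
], grip_force=100)

```text
t: 13.98
tcp_pos: [0.5447, 0.0298, 0.2236]
tool_rot: [-2.169, -2.273, -0.0]
force: [0.0, -0.2, -1.2]
width: 0.637
grasp_force: 105.1
```

Emit:
carry_out([
  {"fingers":0.3,"tx":1,"ty":0,"tz":0,"wx":0,"wy":0,"wz":0},
  {"fingers":0.3,"tx":1,"ty":0,"tz":0,"wx":0,"wy":0,"wz":0},
  {"fingers":0.3,"tx":1,"ty":0,"tz":0,"wx":0,"wy":0,"wz":0},
  {"fingers":0.3,"tx":1,"ty":0,"tz":0,"wx":0,"wy":0,"wz":0},
])

```text
t: 14.48
tcp_pos: [0.5446, 0.0324, 0.2237]
tool_rot: [2.169, 2.271, -0.001]
force: [-0.3, -5.9, 0.8]
width: 0.639
grasp_force: 105.0
```

Emit:
carry_out([
  {"fingers":0.3,"tx":1,"ty":0,"tz":0,"wx":0,"wy":0,"wz":0},
  {"fingers":0.3,"tx":1,"ty":0,"tz":0,"wx":0,"wy":0,"wz":0},
  {"fingers":0.3,"tx":1,"ty":0,"tz":0,"wx":0,"wy":0,"wz":0},
  {"fingers":0.3,"tx":1,"ty":0,"tz":0,"wx":0,"wy":0,"wz":0},
])

```text
t: 14.98
tcp_pos: [0.5443, 0.0361, 0.2236]
tool_rot: [2.169, 2.27, -0.002]
force: [-0.5, -7.6, 0.0]
width: 0.639
grasp_force: 105.0
```

Emit:
carry_out([
  {"fingers":0.3,"tx":1,"ty":0,"tz":0,"wx":0,"wy":0,"wz":0},
  {"fingers":0.3,"tx":1,"ty":0,"tz":0,"wx":0,"wy":0,"wz":0},
  {"fingers":0.3,"tx":1,"ty":0,"tz":0,"wx":0,"wy":0,"wz":0},
  {"fingers":0.3,"tx":1,"ty":0,"tz":0,"wx":0,"wy":0,"wz":0},
])

```text
t: 15.48
tcp_pos: [0.5441, 0.0398, 0.2235]
tool_rot: [2.169, 2.27, -0.003]
force: [1.1, -9.6, -0.6]
width: 0.634
grasp_force: 105.0
```

Emit:
carry_out([
  {"fingers":0.3,"tx":1,"ty":0,"tz":0,"wx":0,"wy":0,"wz":0},
  {"fingers":0.3,"tx":1,"ty":0,"tz":0,"wx":0,"wy":0,"wz":0},
  {"fingers":0.3,"tx":1,"ty":0,"tz":0,"wx":0,"wy":0,"wz":0},
  {"fingers":0.3,"tx":1,"ty":0,"tz":0,"wx":0,"wy":0,"wz":0},
])

```text
t: 15.98
tcp_pos: [0.544, 0.0434, 0.2235]
tool_rot: [2.169, 2.269, -0.003]
force: [1.5, -9.2, -1.0]
width: 0.635
grasp_force: 105.1
```

Emit:
carry_out([
  {"fingers":0.3,"tx":1,"ty":0,"tz":0,"wx":0,"wy":0,"wz":0},
  {"fingers":0.3,"tx":1,"ty":0,"tz":0,"wx":0,"wy":0,"wz":0},
  {"fingers":0.3,"tx":1,"ty":0,"tz":0,"wx":0,"wy":0,"wz":0},
  {"fingers":0.3,"tx":1,"ty":0,"tz":0,"wx":0,"wy":0,"wz":0},
])

```text
t: 16.48
tcp_pos: [0.5441, 0.0476, 0.2237]
tool_rot: [2.169, 2.269, -0.002]
force: [1.7, -9.1, -0.9]
width: 0.637
grasp_force: 105.2
```

Emit:
carry_out([
  {"fingers":0.3,"tx":1.5,"ty":0,"tz":0,"wx":0,"wy":0,"wz":0},
  {"fingers":0.3,"tx":1.5,"ty":0,"tz":0,"wx":0,"wy":0,"wz":0},
  {"fingers":0.3,"tx":1.5,"ty":0,"tz":0,"wx":0,"wy":0,"wz":0},
  {"fingers":0.3,"tx":1.5,"ty":0,"tz":0,"wx":0,"wy":0,"wz":0},
  {"fingers":0.3,"tx":1.5,"ty":0,"tz":0,"wx":0,"wy":0,"wz":0},
  {"fingers":0.3,"tx":1.5,"ty":0,"tz":0,"wx":0,"wy":0,"wz":0},
])

```text
t: 17.23
tcp_pos: [0.5444, 0.0562, 0.2242]
tool_rot: [2.168, 2.267, 0.0]
force: [6.1, -10.4, -0.9]
width: 0.636
grasp_force: 105.3
```

Emit:
carry_out([
  {"fingers":0.3,"tx":1.5,"ty":0,"tz":0,"wx":0,"wy":0,"wz":0},
  {"fingers":0.3,"tx":1.5,"ty":0,"tz":0,"wx":0,"wy":0,"wz":0},
  {"fingers":0.3,"tx":1.5,"ty":0,"tz":0,"wx":0,"wy":0,"wz":0},
  {"fingers":0.3,"tx":1.5,"ty":0,"tz":0,"wx":0,"wy":0,"wz":0},
  {"fingers":0.3,"tx":1.5,"ty":0,"tz":0,"wx":0,"wy":0,"wz":0},
  {"fingers":0.3,"tx":1.5,"ty":0,"tz":0,"wx":0,"wy":0,"wz":0},
])

```text
t: 17.98
tcp_pos: [0.5438, 0.0657, 0.2242]
tool_rot: [2.169, 2.268, 0.001]
force: [4.0, -9.2, 0.5]
width: 0.634
grasp_force: 105.2
```

Emit:
carry_out([
  {"fingers":0.3,"tx":1.5,"ty":0,"tz":0,"wx":0,"wy":0,"wz":0},
  {"fingers":0.3,"tx":1.5,"ty":0,"tz":0,"wx":0,"wy":0,"wz":0},
  {"fingers":0.3,"tx":1.5,"ty":0,"tz":0,"wx":0,"wy":0,"wz":0},
  {"fingers":0.3,"tx":1.5,"ty":0,"tz":0,"wx":0,"wy":0,"wz":0},
  {"fingers":0.3,"tx":1.5,"ty":0,"tz":0,"wx":0,"wy":0,"wz":0},
  {"fingers":0.3,"tx":1.5,"ty":0,"tz":0,"wx":0,"wy":0,"wz":0},
])

```text
t: 18.73
tcp_pos: [0.5435, 0.0748, 0.2242]
tool_rot: [2.169, 2.268, 0.001]
force: [4.0, -8.2, -0.3]
width: 0.638
grasp_force: 105.3
```

Emit:
carry_out([
  {"fingers":0.3,"tx":1.5,"ty":0,"tz":0,"wx":0,"wy":0,"wz":0},
  {"fingers":0.3,"tx":1.5,"ty":0,"tz":0,"wx":0,"wy":0,"wz":0},
  {"fingers":0.3,"tx":1.5,"ty":0,"tz":0,"wx":0,"wy":0,"wz":0},
  {"fingers":0.3,"tx":1.5,"ty":0,"tz":0,"wx":0,"wy":0,"wz":0},
  {"fingers":0.3,"tx":1.5,"ty":0,"tz":0,"wx":0,"wy":0,"wz":0},
  {"fingers":0.3,"tx":1.5,"ty":0,"tz":0,"wx":0,"wy":0,"wz":0},
])

```text
t: 19.48
tcp_pos: [0.543, 0.0838, 0.2242]
tool_rot: [2.169, 2.268, 0.001]
force: [4.6, -8.6, 0.4]
width: 0.634
grasp_force: 105.3
```

Emit:
carry_out([
  {"fingers":0.3,"tx":1.5,"ty":0,"tz":0,"wx":0,"wy":0,"wz":0},
  {"fingers":0.3,"tx":1.5,"ty":0,"tz":0,"wx":0,"wy":0,"wz":0},
  {"fingers":0.3,"tx":1.5,"ty":0,"tz":0,"wx":0,"wy":0,"wz":0},
  {"fingers":0.3,"tx":1.5,"ty":0,"tz":0,"wx":0,"wy":0,"wz":0},
  {"fingers":0.3,"tx":1.5,"ty":0,"tz":0,"wx":0,"wy":0,"wz":0},
  {"fingers":0.3,"tx":1.5,"ty":0,"tz":0,"wx":0,"wy":0,"wz":0},
])

```text
t: 20.23
tcp_pos: [0.5426, 0.0928, 0.2242]
tool_rot: [2.169, 2.268, 0.001]
force: [4.7, -8.7, -1.0]
width: 0.637
grasp_force: 105.3
```

Emit:
carry_out([
  {"fingers":0.3,"tx":1.5,"ty":0,"tz":0,"wx":0,"wy":0,"wz":0},
  {"fingers":0.3,"tx":1.5,"ty":0,"tz":0,"wx":0,"wy":0,"wz":0},
  {"fingers":0.3,"tx":1.5,"ty":0,"tz":0,"wx":0,"wy":0,"wz":0},
  {"fingers":0.3,"tx":1.5,"ty":0,"tz":0,"wx":0,"wy":0,"wz":0},
  {"fingers":0.3,"tx":1.5,"ty":0,"tz":0,"wx":0,"wy":0,"wz":0},
  {"fingers":0.3,"tx":1,"ty":0,"tz":0,"wx":0,"wy":0,"wz":0},
])

```text
t: 20.98
tcp_pos: [0.5422, 0.1015, 0.2242]
tool_rot: [2.169, 2.269, 0.001]
force: [4.2, -7.9, -0.2]
width: 0.635
grasp_force: 105.3
```

Emit:
carry_out([
  {"fingers":0.3,"tx":1.5,"ty":0,"tz":0,"wx":0,"wy":0,"wz":0},
  {"fingers":0.3,"tx":1.5,"ty":0,"tz":0,"wx":0,"wy":0,"wz":0},
  {"fingers":0.3,"tx":1.5,"ty":0,"tz":0,"wx":0,"wy":0,"wz":0},
  {"fingers":0.3,"tx":1.5,"ty":0,"tz":0,"wx":0,"wy":0,"wz":0},
  {"fingers":0.3,"tx":1,"ty":0,"tz":0,"wx":0,"wy":0,"wz":0},
  {"fingers":0.3,"tx":1,"ty":0,"tz":0,"wx":0,"wy":0,"wz":0},
])

```text
t: 21.72
tcp_pos: [0.5419, 0.1096, 0.2242]
tool_rot: [2.169, 2.269, 0.002]
force: [5.1, -6.1, -0.6]
width: 0.633
grasp_force: 105.3
```

Emit:
carry_out([
  {"fingers":0.3,"tx":1,"ty":0,"tz":0,"wx":0,"wy":0,"wz":0},
  {"fingers":0.3,"tx":1,"ty":0,"tz":0,"wx":0,"wy":0,"wz":0},
  {"fingers":0.3,"tx":0,"ty":0,"tz":0,"wx":0,"wy":0,"wz":0},
])

```text
t: 22.1
tcp_pos: [0.5418, 0.1118, 0.2242]
tool_rot: [2.168, 2.269, 0.002]
force: [4.8, -6.2, 0.1]
width: 0.634
grasp_force: 105.3
```

Emit:
carry_out([
  {"fingers":0.3,"tx":1,"ty":0,"tz":0,"wx":0,"wy":0,"wz":0},
  {"fingers":0.3,"tx":0.5,"ty":0,"tz":0,"wx":0,"wy":0,"wz":0},
  {"fingers":0.3,"tx":0,"ty":0,"tz":0,"wx":0,"wy":0,"wz":0},
])

```text
t: 22.48
tcp_pos: [0.5417, 0.1133, 0.2242]
tool_rot: [2.168, 2.269, 0.002]
force: [4.7, -6.0, -0.9]
width: 0.636
grasp_force: 105.3
```

Emit:
carry_out([
  {"fingers":0.3,"tx":1,"ty":0,"tz":0,"wx":0,"wy":0,"wz":0},
  {"fingers":0.3,"tx":0,"ty":0,"tz":0,"wx":0,"wy":0,"wz":0},
  {"fingers":0.3,"tx":0,"ty":0,"tz":0,"wx":0,"wy":0,"wz":0},
])

```text
t: 22.85
tcp_pos: [0.5417, 0.1144, 0.2242]
tool_rot: [2.168, 2.269, 0.002]
force: [4.8, -6.2, -0.8]
width: 0.641
grasp_force: 105.3
```

Emit:
carry_out([
  {"fingers":0.3,"tx":1,"ty":0,"tz":0,"wx":0,"wy":0,"wz":0},
  {"fingers":0.3,"tx":0,"ty":0,"tz":0,"wx":0,"wy":0,"wz":0},
  {"fingers":0.3,"tx":0,"ty":0,"tz":0,"wx":0,"wy":0,"wz":0},
])

```text
t: 23.22
tcp_pos: [0.5415, 0.1153, 0.2241]
tool_rot: [2.169, 2.269, 0.002]
force: [3.1, -5.6, -0.3]
width: 0.635
grasp_force: 105.3
```

Emit:
carry_out([
  {"fingers":0.3,"tx":1,"ty":0,"tz":0,"wx":0,"wy":0,"wz":0},
  {"fingers":0.3,"tx":0,"ty":0,"tz":0,"wx":0,"wy":0,"wz":0},
  {"fingers":0.3,"tx":0,"ty":0,"tz":0,"wx":0,"wy":0,"wz":0},
])

```text
t: 23.6
tcp_pos: [0.5415, 0.1158, 0.2241]
tool_rot: [2.169, 2.268, 0.001]
force: [4.4, -8.6, 0.3]
width: 0.638
grasp_force: 105.3
```

```bash
python3 - <<'E'
from h import *
from cell import cams,observe
s=observe();print(s['t'],s['tcp_pos'],s['force'],s['torque'])
p,d=cams.snapshot("side");q,_=cams.snapshot("wrist")
a=cv2.resize(p[140:230,240:360,::-1],(800,600),interpolation=cv2.INTER_CUBIC)
b=cv2.resize(q[:,:,::-1],(320,200));a[400:,480:]=b
cv2.imwrite("pics/s3.png",a);np.savez("s3.npz",p=p,q=q)
E
```

```text
23.6 [0.54150866 0.11581562 0.22414228] [ 4.36270729 -8.61776533  0.29726707] [-1.71757929 -0.89346801 -0.12527757]
```

View pics/s3.png

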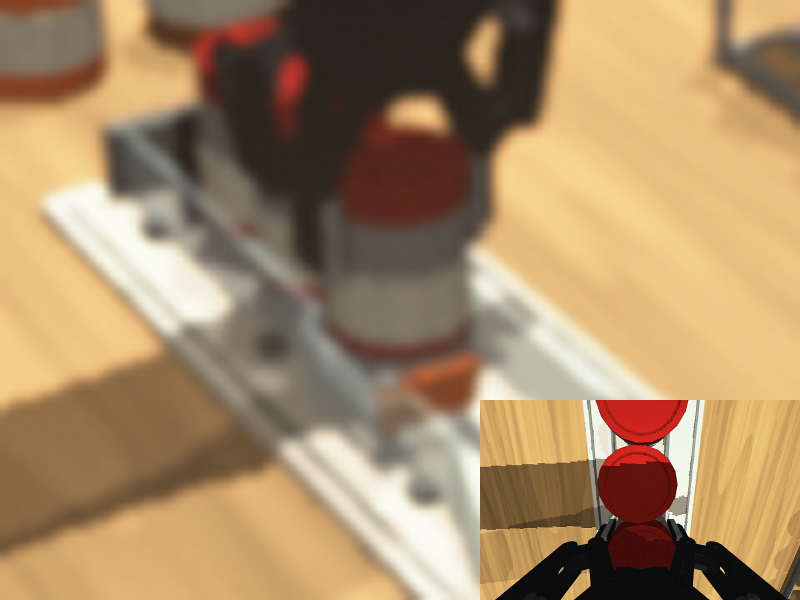

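The side view shows the orange flap across the lane behind the tin, at about (400–475, 375). The force rise suggests the stop is near, so I'll check the flap numerically.

```bash
python3 - <<'E'
from h import *
from cell import cams
c=cams.calibration("side");K=np.array([[c['fx'],0,c['cx']],[0,c['fy'],c['cy']],[0,0,1]])
P=np.float64([[.5127,.0575,.04],[.549,.0595,.04],[.549,.0595,.02],[.5127,.0575,.02],[.5145,.096,.04]])
print(cv2.projectPoints(P,np.array(c['rvec']),np.array(c['tvec']),K,np.array(c['distortion']))[0].reshape(-1,2).round(1))
for f,k in(("side0.npz",'p'),("s3.npz",'p')):
    p=np.load(f)[k]
    for b in blobs(p,(6,140,90),(16,255,255),8):
        X,Y,w,h=cv2.boundingRect(b)
        if 270<X<330 and 170<Y<220: print(f,X,Y,w,h,cv2.contourArea(b),cv2.minAreaRect(b))
E
```

```text
[[298.7 195.9]
 [311.4 191.8]
 [311.5 198.6]
 [298.8 202.8]
 [292.5 188.6]]
side0.npz 301 194 12 8 42.0 ((306.8999938964844, 197.7000274658203), (6.324554920196533, 10.751744270324707), 71.56504821777344)
side0.npz 298 175 14 4 10.0 ((304.5, 176.5), (3.0, 13.0), 90.0)
s3.npz 301 193 10 8 38.5 ((306.0999755859375, 197.3000030517578), (6.324554920196533, 9.486830711364746), 71.56504821777344)
```

Flap matches its shut outline. Now ease the row forward.

Emit:
carry_out([
  {"fingers":0.3,"tx":-0.5,"ty":0,"tz":0,"wx":0,"wy":0,"wz":0},
  {"fingers":0.3,"tx":-1,"ty":0.3,"tz":0,"wx":0,"wy":0,"wz":0},
  {"fingers":0.3,"tx":-1.5,"ty":0.2,"tz":0,"wx":0,"wy":0,"wz":0},
  {"fingers":0.3,"tx":-1.5,"ty":0,"tz":0,"wx":0,"wy":0,"wz":0},
  {"fingers":0.3,"tx":-1.5,"ty":0,"tz":0,"wx":0,"wy":0,"wz":0},
  {"fingers":0.3,"tx":-1.5,"ty":0,"tz":0,"wx":0,"wy":0,"wz":0},
  {"fingers":0.3,"tx":-1.5,"ty":0,"tz":0,"wx":0,"wy":0,"wz":0},
  {"fingers":0.3,"tx":-1.5,"ty":0,"tz":0,"wx":0,"wy":0,"wz":0},
])

```text
t: 24.7
tcp_pos: [0.5415, 0.1069, 0.2236]
tool_rot: [2.169, 2.273, -0.0]
force: [0.8, -2.8, -0.1]
width: 0.634
grasp_force: 105.4
```

Emit:
carry_out([
  {"fingers":0.3,"tx":-1.5,"ty":0,"tz":0,"wx":0,"wy":0,"wz":0},
  {"fingers":0.3,"tx":-1.5,"ty":0,"tz":0,"wx":0,"wy":0,"wz":0},
  {"fingers":0.3,"tx":-1.5,"ty":0,"tz":0,"wx":0,"wy":0,"wz":0},
  {"fingers":0.3,"tx":-1.5,"ty":0,"tz":0,"wx":0,"wy":0,"wz":0},
  {"fingers":0.3,"tx":-1.5,"ty":0,"tz":0,"wx":0,"wy":0,"wz":0},
  {"fingers":0.3,"tx":-1.5,"ty":0,"tz":0,"wx":0,"wy":0,"wz":0},
])

```text
t: 25.45
tcp_pos: [0.5419, 0.098, 0.2236]
tool_rot: [-2.169, -2.273, -0.0]
force: [0.8, -2.7, -0.1]
width: 0.636
grasp_force: 105.5
```

Emit:
carry_out([
  {"fingers":0.3,"tx":-1.5,"ty":0,"tz":0,"wx":0,"wy":0,"wz":0},
  {"fingers":0.3,"tx":-1.5,"ty":0,"tz":0,"wx":0,"wy":0,"wz":0},
  {"fingers":0.3,"tx":-1.5,"ty":0,"tz":0,"wx":0,"wy":0,"wz":0},
  {"fingers":0.3,"tx":-1.5,"ty":0,"tz":0,"wx":0,"wy":0,"wz":0},
  {"fingers":0.3,"tx":-1.5,"ty":0,"tz":0,"wx":0,"wy":0,"wz":0},
])

```text
t: 26.08
tcp_pos: [0.5423, 0.0905, 0.2236]
tool_rot: [-2.169, -2.273, -0.0]
force: [-0.5, -2.9, -0.2]
width: 0.639
grasp_force: 105.5
```

Emit:
carry_out([
  {"fingers":0.3,"tx":-1,"ty":0,"tz":0,"wx":0,"wy":0,"wz":0},
  {"fingers":0.3,"tx":-1,"ty":0,"tz":0,"wx":0,"wy":0,"wz":0},
  {"fingers":0.3,"tx":0,"ty":0,"tz":0,"wx":0,"wy":0,"wz":0},
])

```text
t: 26.45
tcp_pos: [0.5424, 0.0888, 0.2236]
tool_rot: [-2.168, -2.273, -0.0]
force: [0.5, -2.5, -0.7]
width: 0.641
grasp_force: 105.5
```

Emit:
carry_out([
  {"fingers":0.3,"tx":-1,"ty":0,"tz":0,"wx":0,"wy":0,"wz":0},
  {"fingers":0.3,"tx":0,"ty":0,"tz":0,"wx":0,"wy":0,"wz":0},
  {"fingers":0.3,"tx":0,"ty":0,"tz":0,"wx":0,"wy":0,"wz":0},
])

```text
t: 26.82
tcp_pos: [0.5424, 0.0884, 0.2236]
tool_rot: [-2.167, -2.273, -0.001]
force: [0.6, 2.6, -1.4]
width: 0.635
grasp_force: 105.5
```

Force has reversed: the tin leans on the shut flap. Lower it the last millimetre, soften the grip and release.

Emit:
carry_out([
  {"fingers":0.3,"tx":0,"ty":0,"tz":0.5,"wx":0,"wy":0,"wz":0},
  {"fingers":0.3,"tx":0,"ty":0,"tz":0.5,"wx":0,"wy":0,"wz":0},
  {"fingers":0.3,"tx":0,"ty":0,"tz":0,"wx":0,"wy":0,"wz":0},
], grip_force=60)

```text
t: 27.2
tcp_pos: [0.5426, 0.0882, 0.2228]
tool_rot: [-2.168, -2.273, -0.001]
force: [-1.3, 4.7, 1.9]
width: 0.638
grasp_force: 105.4
```

Emit:
carry_out([
  {"fingers":0.3,"tx":0,"ty":0,"tz":0.4,"wx":0,"wy":0,"wz":0},
  {"fingers":0.3,"tx":0,"ty":0,"tz":0,"wx":0,"wy":0,"wz":0},
  {"fingers":0.3,"tx":0,"ty":0,"tz":0,"wx":0,"wy":0,"wz":0},
], grip_force=20)

```text
t: 27.58
tcp_pos: [0.5426, 0.0882, 0.2227]
tool_rot: [-2.168, -2.273, -0.002]
force: [-1.3, 4.8, 6.0]
width: 0.639
grasp_force: 105.3
```

Emit:
carry_out([
  {"fingers":0.3,"tx":0.3,"ty":0,"tz":0,"wx":0,"wy":0,"wz":0},
  {"fingers":0.62,"tx":0,"ty":0,"tz":0,"wx":0,"wy":0,"wz":0},
  {"fingers":0.66,"tx":0,"ty":0,"tz":0,"wx":0,"wy":0,"wz":0},
  {"fingers":0.7,"tx":0,"ty":0,"tz":0,"wx":0,"wy":0,"wz":0},
  {"fingers":0.75,"tx":0,"ty":0,"tz":0,"wx":0,"wy":0,"wz":0},
  {"fingers":0.8,"tx":0,"ty":0,"tz":0,"wx":0,"wy":0,"wz":0},
  {"fingers":0.9,"tx":0,"ty":0,"tz":0,"wx":0,"wy":0,"wz":0},
  {"fingers":0.9,"tx":0,"ty":0,"tz":0,"wx":0,"wy":0,"wz":0},
], grip_force=20)

```text
t: 28.58
tcp_pos: [0.5424, 0.088, 0.2222]
tool_rot: [-2.169, -2.273, -0.0]
force: [0.5, -0.1, 0.4]
width: 0.896
grasp_force: 0.0
```

Released with no forces left. Retreat straight up and look.

Emit:
carry_out([
  {"fingers":0.9,"tx":0,"ty":0,"tz":-5,"wx":0,"wy":0,"wz":0},
  {"fingers":0.9,"tx":0,"ty":0,"tz":-10,"wx":0,"wy":0,"wz":0},
  {"fingers":0.9,"tx":0,"ty":0,"tz":-20,"wx":0,"wy":0,"wz":0},
  {"fingers":0.9,"tx":0,"ty":0,"tz":-25,"wx":0,"wy":0,"wz":0},
  {"fingers":0.9,"tx":0,"ty":0,"tz":-30,"wx":0,"wy":0,"wz":0},
  {"fingers":0.9,"tx":0,"ty":0,"tz":-30,"wx":0,"wy":0,"wz":0},
  {"fingers":0.9,"tx":0,"ty":0,"tz":-30,"wx":0,"wy":0,"wz":0},
  {"fingers":0.9,"tx":0,"ty":0,"tz":-20,"wx":0,"wy":0,"wz":0},
  {"fingers":0.9,"tx":0,"ty":0,"tz":0,"wx":0,"wy":0,"wz":0},
  {"fingers":0.9,"tx":0,"ty":0,"tz":0,"wx":0,"wy":0,"wz":0},
], grip_force=20)

```text
t: 29.82
tcp_pos: [0.5422, 0.0879, 0.3917]
tool_rot: [-2.168, -2.273, 0.001]
force: [-0.8, -0.1, -0.1]
width: 0.9
grasp_force: 0.0
```

```bash
python3 - <<'E'
from h import *
from cell import cams,observe
print(observe()['tcp_pos'])
c=cams.calibration("wrist");q,_=cams.snapshot("wrist");p,d=cams.snapshot("side")
for b in blobs(q,(172,120,40),(4,255,255),500):
    (u,v),r=cv2.minEnclosingCircle(b);print(u,v,r,ray(c,[(u,v)],.098).round(4))
a=cv2.resize(p[120:240,220:380,::-1],(800,600),interpolation=cv2.INTER_CUBIC);a[400:,480:]=cv2.resize(q[:,:,::-1],(320,200))
cv2.imwrite("pics/end.png",a)
for b in blobs(p,(6,140,90),(16,255,255),8):
    X,Y,w,h=cv2.boundingRect(b)
    if 270<X<330 and 165<Y<220: print(X,Y,w,h,cv2.contourArea(b))
E
```

```text
[0.54217856 0.08791578 0.39167707]
321.5 160.0 58.36318588256836 [[0.539  0.1179 0.098 ]]
323.2151794433594 65.06961822509766 35.73595428466797 [[0.5367 0.1992 0.098 ]]
301 194 12 8 42.0
```

View pics/end.png

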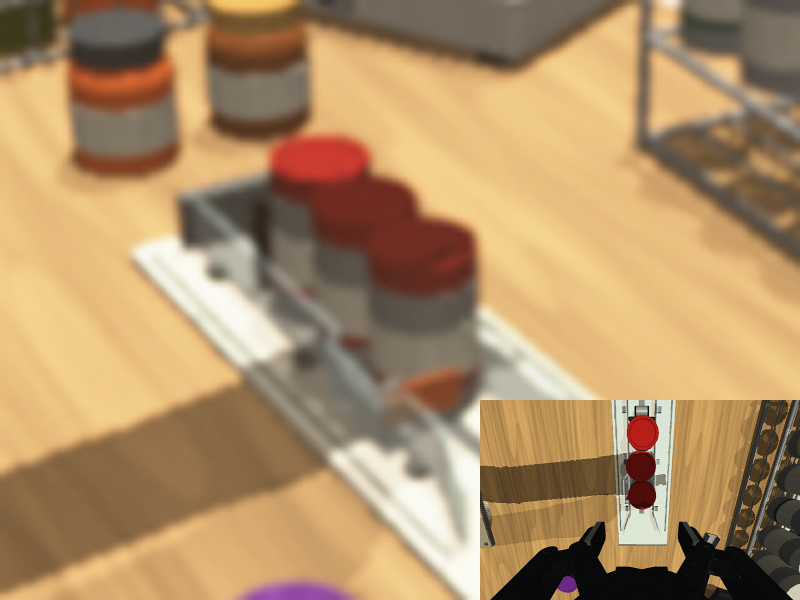

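Three red tins stand upright in a row behind the shut flap, at about (385–465, 385), and the gripper is well clear. Handing in.

```bash
python3 -c "
from cell import ticket
print(ticket.hand_in())"
```

```text
the job is handed in; nothing more can be done
None
```

The red tin is loaded first in the row, upright and leaning on the shut flap, the gripper is clear, and I handed the job in at about 30 s; no verdict came back.

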